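# Hold the tubing pump's clamp open at the set mark

## Task

Get the tubing pump ready for a tube change: first turn its selector knob clockwise to the third of its four click positions, the one whose line ends in a ring. Then take the upright tab of the spring-loaded clamp slide, pull it out towards the pump's front until its pointer stands level with the white line on the small clip on the scale (within the clip's width), and keep it there: the program finishes while the gripper is still holding the slide at the clip, since it springs back when let go. Leave the glassware, rack and tool around the pump where they are.

Things in the scene. Friction and masses are not known exactly. Their poses are not given: they have to be found in the camera images.
- pump: Tubing pump, fixed: white box 200 (x) x 250 (y) x 80 mm high, green strip and display on its front. Origin: centre of its underside, on the bench. Front = its -x (roughly to the robot). On its flat top: the knob (axis at x -20, y +70 mm), the clamp slide on the right (-y), and behind the slide a grey pump head 60 x 80 mm, 46 mm high, centred at x +66, y -45 mm.
- selector (a joint): Knob angle, rad, growing clockwise seen from above. Clicks (detents) at 0, 0.6, 1.2, 1.8; stops at -0.1 and 1.9. Wanted: the third, 1.2; its line on the housing is longer and ends in a ring; there the knob's pointer lies 0.3 rad clockwise of the pump's front (-x) direction. Starts between 0 and 0.7. Light to turn (under 0.15 N m).
- selector_grip (a point): On the knob's axis at grip height, 116 mm above the bench; turns with the knob. The knob: a black disc, 48 mm diameter, under an upright bar grip 44 mm long (this point's x), 14 mm thick (its y). The bar's top is 10 mm above this point, the disc's top 22 mm below. The pointer is a white line on the bar's top, on the -x half.
- clamp: Spring slide: steel bar out of the pump head, with an upright aluminium tab at its front end, 14 (x) x 28 (y) x 52 mm high. Origin: centre of the tab's foot on the pump's top; axes as the pump's. Slides only along the pump's x: home at x -30, y -45 mm of the pump, up to 65 mm out (to -x). Spring: 4 N at home plus 1.3 N per 10 mm; it returns when let go. Bar between tab and head at home: 59 mm.
- clamp_grip (a point): Point to grip on the tab: its middle, 36 mm above the pump's top, 16 mm below the tab's top. Axes as the pump's. Moves with the slide.
- clamp_pointer (a point): Tip of the slide's pointer, a steel finger 3 mm wide that sticks out to the right (-y) from the tab's foot, 3 to 7 mm above the pump's top. The tip is 40 mm right of the tab's middle and level with it along x. Axes as the pump's. Moves with the slide.
- marker_line (a point): The set mark: middle of the clip's inner edge; the pointer should stand at the same pump x. The clip is a small black block on the aluminium scale strip right of the slide: 12 mm along the slide, 22 mm across, 8 mm high, a white line across its middle; fixed, 22 to 48 mm in front of the pointer's home. Axes as the pump's.
- beaker: Bystander: glass beaker, 68 mm diameter, 90 mm high, on the bench left of the pump. Origin: centre of its foot.
- vial: Bystander: small amber jar, 24 mm diameter, 45 mm high, standing on the pump's top, behind the knob. Origin: centre of its foot.
- reagent: Bystander: amber bottle, 72 mm diameter, 150 mm high, on the bench right of the pump. Origin: centre of its foot.
- screwdriver: Bystander: screwdriver lying on the bench in front of the pump. Origin: under its middle.
- rack: Bystander: plywood rack 160 x 70 mm (its y, its x) with glass tubes to 94 mm high, on the bench left of the pump. Origin: centre of its foot.
- dish: Bystander: shallow pale plastic dish, 90 mm diameter, 16 mm high, on the bench right of the pump. Origin: centre of its foot.

How it is judged:
By the outcome, as a careful person would: the job done as asked, in the order asked, and still so for the second after the job is handed in, while the arm keeps its last pose, push and grip.
It also fails if it takes over 45 s, if anything falls off the work surface, if the arm or the gripper's body presses on something with over 40 N, if the wrist force passes 120 N, or if a joint passes its speed limit or range.

## Robot

A 6-joint arm with a two-finger parallel gripper is mounted at the origin on the work surface. World frame = base frame: x ahead of the robot, y to its left, z up, the work surface at z = 0. Lengths are in m, angles in rad, forces in N, time in s.
With the tool pointing down it reaches from about 0.35 to 0.875 m from the base axis. Payload 4.2 kg.
Tool frame: the origin (TCP) lies at the very end of the fingers, on their centre line; the grasp point (between the pads) lies 19 mm behind it; z points along the fingers, y is the line along which they close (so a half turn about z gives the same grasp; the last joint's range is limited). The gripper opens to 85 mm and grips with 20 to 120 N. Pads are 22 mm wide; open, the fingers measure 114 mm over their backs; the gripper's body (76 mm by 85 mm) begins 54 mm behind the grasp point. The pads swing forward as they close: fully open they stand 13 mm farther back than shut.
Start: joints at [1.404, 0.385, 0.008, 0, -1.194, -0.259], TCP at [0.258, 0.569, 0.231] pointing down, gripper open.
Joint ranges: [-3.14, 3.14], [-1.21, 2.06], [-1.07, 1.41], [-3.16, 2.05], [-2.99, -0.16], [-3.1, 3.1]. Speed limits (rad/s): [2.79, 2.79, 3.14, 3.14, 3.14, 3.14].

## Interface

Orientations are given as a unit quaternion [x, y, z, w].
In Python, from cell import env gives the robot as it stands. The module is installed in compiled form; this text tells all that it offers. Calls block until the motion is done:
- env.movep(position, orientation): joint-space move of the TCP to a pose.
- env.move_l(position, ori=None, feed=0.15, stop_force=None): straight line of the TCP; ori=None keeps the orientation; feed is the mean speed in m/s. With stop_force (N) it stops when the force on the tool has changed by that much, and returns True; else False.
- env.goto_joints(angles): joint-space move.
- env.grip(opening, grasp_force=None): finger opening in m; grasp_force is the grip in N (None keeps the last); returns when the fingers have stopped.
- env.wait(seconds).
- env.inverse_kinematics(position, orientation): joint angles nearest the present ones, or None.
- env.sense(): the state.
- env.camera(name): name is "side" or "top" or "wrist"; returns a dict with "img" (420x560x3 uint8, red, green, blue), "mtx" (3x3 intrinsics, pixels), "rvec" (rotation vector, rad) and "tvec" (3), from world to camera coordinates, as OpenCV has them. Camera axes: x right, y down, z forward; pixel columns grow to the right and rows downward; lengths in m; the calibration is good to about 2 mm. A picture is of the moment at which its call begins. There is no depth.
A pose or a line that the arm cannot do raises env.Unreachable and nothing moves.
- env.close_job(): hands the job in; it is judged then, once.
The state is a dict: "time_s": time; "joints": joint angles; "joint_velocities": joint speeds; "joint_efforts": joint torques, N m; "tool_pos": TCP position; "orientation": TCP orientation; "wrist_force": force on the tool from outside, world axes, zero at the start; "torque": the same for the moment, N m; "finger_gap": finger opening in m; "grasp_force": force on a finger pad.
Only numpy, scipy, OpenCV 4.12 (cv2) and the standard library are available. Lean on these libraries where they do the work, as an engineer would, in place of code of your own. Each camera call takes 0.05 s, during which the arm holds its last target. There are 200 camera calls.

## Working session

There is one attempt and no reset: what is moved stays moved. The work goes in short steps, each a Python script; the robot and the scene stay as the last script left them, time stands still between calls to the robot, and variables do not carry over. Pictures are saved under pics/ and viewed, at most 10 in all, crops included, and the job is handed in when it is done.

```bash
mkdir -p pics; cat > h.py <<'E'
import numpy as np, cv2
from cell import env
def snap(cam,fn,crop=None,scale=1):
    c=env.camera(cam); im=c["img"][:,:,::-1].copy()
    np.savez("pics/"+fn+".npz",**{k:np.array(c[k]) for k in("img","mtx","rvec","tvec")})
    if crop: x0,y0,x1,y1=crop; im=im[y0:y1,x0:x1]
    im=cv2.resize(im,None,fx=scale,fy=scale,interpolation=cv2.INTER_CUBIC)
    cv2.imwrite("pics/"+fn+".png",im); return c
def load(fn): return np.load("pics/"+fn+".npz")
def unproj(c,uv,z):
    R=cv2.Rodrigues(c["rvec"])[0]; t=np.array(c["tvec"]).ravel()
    d=R.T@np.linalg.solve(c["mtx"],np.array([uv[0],uv[1],1.])); o=-R.T@t
    return o+d*(z-o[2])/d[2]
def proj(c,p): return cv2.projectPoints(np.array(p,float).reshape(-1,3),c["rvec"],c["tvec"],c["mtx"],None)[0].reshape(-1,2)
E
python3 - <<'E'
from h import *
for n in("top","side"): 
    c=snap(n,n+"0",scale=1.42); R=cv2.Rodrigues(c["rvec"])[0]; print(n,-R.T@np.ravel(c["tvec"]),c["mtx"][0,0])
print(env.sense())
E
```

```text
top [0.34707254 0.05332814 1.00744018] 439.2140751104926
side [0.44414938 0.68523598 0.90321516] 508.47746561016544
{'time_s': 0.1, 'joints': array([ 1.40362283e+00,  3.85489962e-01,  6.77385952e-03, -4.44188234e-04,
       -1.19402856e+00, -2.58634821e-01]), 'joint_velocities': array([ 0.0010633 , -0.00147243,  0.00278221,  0.00149369,  0.00088163,
        0.00250589]), 'joint_efforts': array([ 1.58339321e-04, -3.93319452e+01,  1.88929296e+01,  4.19794366e+00,
       -2.58711174e-03,  3.28751447e-06]), 'tool_pos': array([0.25790666, 0.56872891, 0.23032785]), 'orientation': array([ 9.77403595e-01, -2.11379332e-01, -1.61686788e-04,  9.82586933e-04]), 'wrist_force': array([ 0.23417913, -0.09770883, -0.25603442]), 'torque': array([ 0.03786697, -0.0415531 , -0.01299588]), 'grasp_force': 0.0, 'finger_gap': 0.08528539585415326}
```

View pics/top0.png

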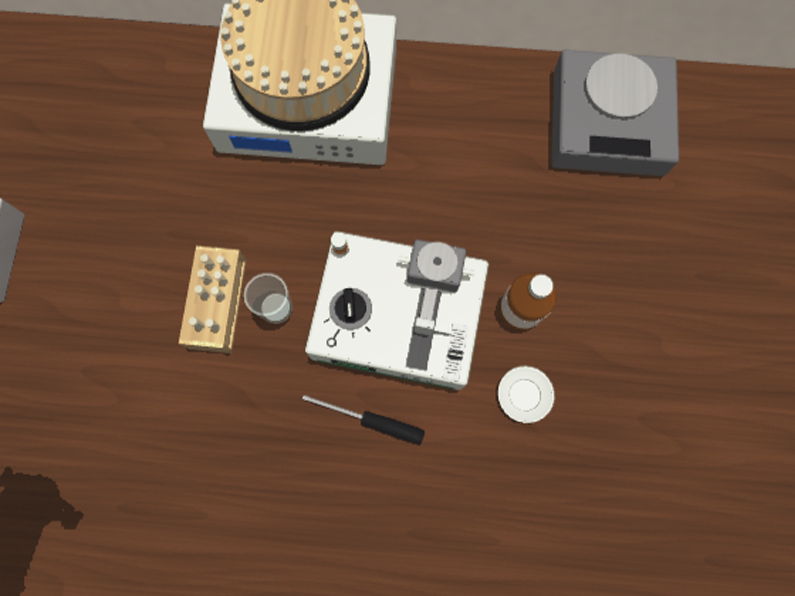

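View pics/side0.png

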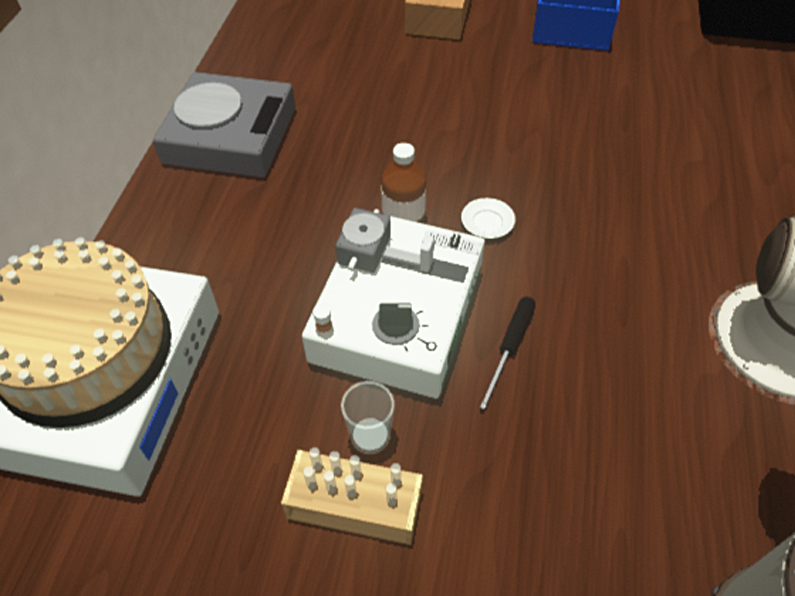

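Top view: the pump's top corners are at about (307,354), (467,384), (489,260) and (334,233) in the 1.42x picture. The knob is at (350,308), the ring at (331,342), the tab at (424,325) and the clip at (455,354). The side view agrees.

```bash
python3 - <<'E'
from h import *
c=load("top0"); s=1.42
P={n:unproj(c,np.array(uv)/s,z) for n,uv,z in[("FL",(307,354),.08),("FR",(467,384),.08),("BR",(489,260),.08),("BL",(334,233),.08),("knob",(349,300),.126),("tab",(424,322),.132),("clip",(455,354),.088),("ring",(331,342),.08)]}
for k,v in P.items(): print(k,v.round(4))
print([np.linalg.norm(P[a]-P[b]).round(3) for a,b in("FL FR".split(),"FR BR".split(),"BR BL".split(),"BL FL".split())])
ctr=sum(P[k] for k in("FL","FR","BR","BL"))/4
y=P["FL"]-P["FR"]+P["BL"]-P["BR"]; x=P["BL"]-P["FL"]+P["BR"]-P["FR"]
print(ctr,np.arctan2(-y[0],y[1]),np.arctan2(x[1],x[0]))
c=load("side0")
for n in("FR",): print(proj(c,[P[k] for k in("FL","FR","BR","BL")])*s)
# camera offset in tool
w=env.camera("wrist");R=cv2.Rodrigues(w["rvec"])[0];o=-R.T@np.ravel(w["tvec"])
from scipy.spatial.transform import Rotation as Ro
st=env.sense();T=Ro.from_quat(st["orientation"]).as_matrix()
print("cam in tool",T.T@(o-st["tool_pos"]),"axes",(T.T@R.T).round(3),w["mtx"][0,0])
E
```

```text
FL [0.4837 0.1943 0.08  ]
FR [ 0.4591 -0.0475  0.08  ]
BR [ 0.6544 -0.0708  0.08  ]
BL [0.6784 0.1744 0.08  ]
knob [0.561  0.1356 0.126 ]
tab [0.5363 0.0246 0.132 ]
clip [ 0.5011 -0.0264  0.088 ]
ring [0.5049 0.1604 0.08  ]
[np.float64(0.243), np.float64(0.197), np.float64(0.246), np.float64(0.196)]
[0.56889862 0.06261799 0.08      ] -0.09929435939191426 -0.11023192355841115
[[444.5926525  369.10716303]
 [485.4048149  235.79748608]
 [362.84765414 207.23528343]
 [305.95450745 333.35484755]]
cam in tool [ 0.07683387  0.00114643 -0.14383815] axes [[-0.    -0.954 -0.298]
 [ 1.    -0.001  0.001]
 [-0.001 -0.298  0.954]] 312.72472231858046
```

```bash
cat >> h.py <<'E'
def q(th): return [np.cos(th/2),np.sin(th/2),0,0]
C=np.array([.569,.0626]); Y=-.105
def pw(x,y,z,C=C,Y=Y): return np.array([C[0]+x*np.cos(Y)-y*np.sin(Y),C[1]+x*np.sin(Y)+y*np.cos(Y),z])
E
python3 - <<'E'
from h import *
p=pw(-.02,.01,.25)
for th in(Y,Y+np.pi): print(th,env.inverse_kinematics(p,q(th)))
env.movep(p,q(Y)); print(env.sense()["time_s"])
snap("wrist","w1",scale=1.42)
E
```

```text
-0.105 [ 0.42680359  0.25292297 -0.13570429  0.         -1.18216907  1.03899273]
3.036592653589793 [ 0.42680359  0.25292297 -0.13570429  0.         -1.18216907 -2.10259992]
2.2167
```

View pics/w1.png

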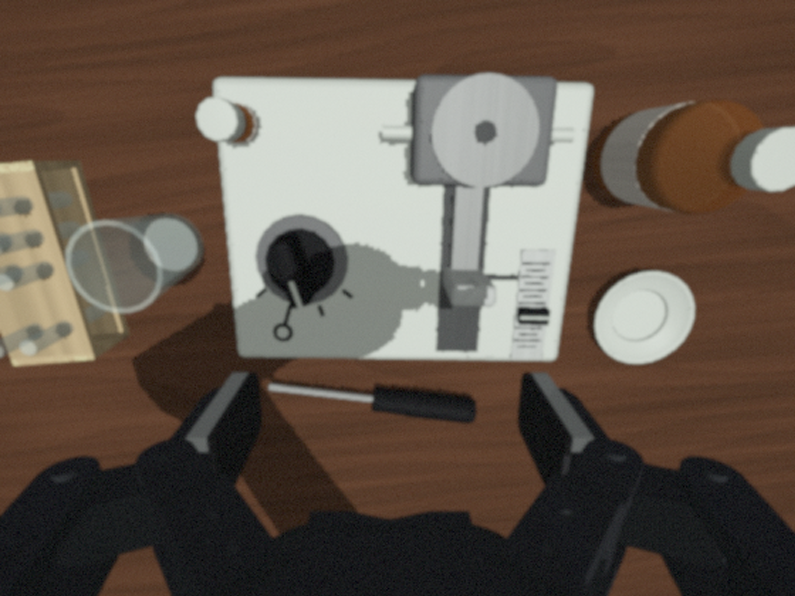

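Wrist view: pump corners (238,360), (557,360), (592,84), (216,80). The knob's pointer line runs (290,283)→(298,304) and the ring is at (283,332). The pointer finger tip is about (519,276) and the clip's line about (533,317).

```bash
python3 - <<'E'
from h import *
c=load("w1"); s=1.42
P=np.array([unproj(c,np.array(u)/s,.08)[:2] for u in[(238,360),(557,360),(592,84),(216,80)]])
L=np.array([[-.1,.125],[-.1,-.125],[.1,-.125],[.1,.125]])
m=P.mean(0);A=P-m; Y2=np.angle(np.sum((A[:,0]+1j*A[:,1])*np.conj(L[:,0]+1j*L[:,1])))
print("pose",m,Y2,[np.linalg.norm(P[i]-P[(i+1)%4]).round(4) for i in range(4)])
def loc(u,z):
    d=unproj(c,np.array(u)/s,z)[:2]-m; return np.array([np.cos(Y2)*d[0]+np.sin(Y2)*d[1],-np.sin(Y2)*d[0]+np.cos(Y2)*d[1]])
for n,u,z in[("ptr_in",(290,283),.126),("ptr_out",(298,304),.126),("ring",(283,332),.08),("finger",(519,276),.087),("clip",(533,317),.088),("tabtop",(467,290),.132),("disc",(302,258),.094)]: print(n,loc(u,z).round(4))
im=c["img"][:,:,::-1]; 
a=cv2.resize(im[145:245,165:265],None,fx=4,fy=4,interpolation=cv2.INTER_CUBIC); b=cv2.resize(im[165:265,300:400],None,fx=4,fy=4,interpolation=cv2.INTER_CUBIC)
cv2.imwrite("pics/z1.png",np.hstack([a,b]))
E
```

```text
pose [0.57099524 0.06349427] -0.11384891468417252 [np.float64(0.2481), np.float64(0.1961), np.float64(0.2426), np.float64(0.1985)]
ptr_in [-0.0236  0.0702]
ptr_out [-0.0375  0.0659]
ring [-0.076   0.0883]
finger [-0.0283 -0.0851]
clip [-0.0591 -0.0981]
tabtop [-0.0254 -0.0401]
disc [-0.0149  0.0682]
```

View pics/z1.png

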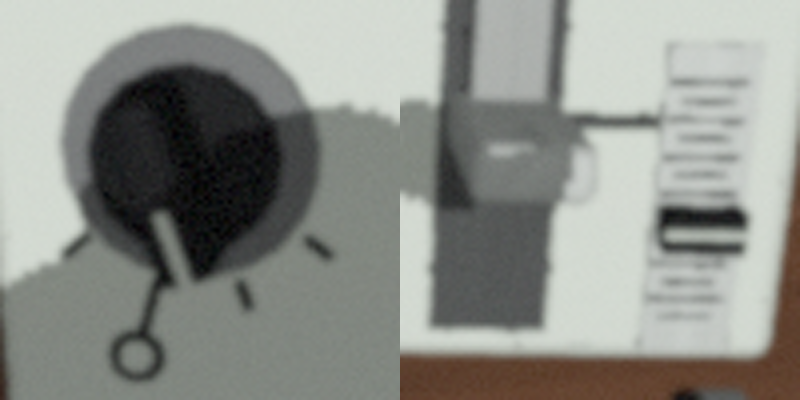

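```bash
sed -i 's/^C=.*/C=np.array([.571,.0635]); Y=-.111/' h.py; python3 - <<'E'
from h import *
k=lambda z: pw(-.018,.0695,z)
env.grip(.045,30)
env.movep(k(.18),q(Y+.3))
print(env.move_l(k(.101),feed=.1,stop_force=12),env.sense()["tool_pos"])
env.grip(0,30); s=env.sense(); print(s["finger_gap"],s["wrist_force"],s["torque"])
env.move_l(k(.101),q(Y-.30),feed=.05); s=env.sense(); print(s["finger_gap"],s["wrist_force"],s["torque"],s["orientation"],s["tool_pos"]-k(.101),s["time_s"])
env.grip(.045); env.move_l(k(.18),feed=.15)
env.movep(pw(-.045,.01,.25),q(Y)); env.wait(.2)
c=snap("wrist","w2"); im=c["img"][:,:,::-1]; print(env.sense()["time_s"])
u,v=proj(c,pw(-.02,.07,.11))[0].astype(int)
cv2.imwrite("pics/z2.png",cv2.resize(im[v-60:v+60,u-70:u+70],None,fx=4,fy=4,interpolation=cv2.INTER_CUBIC))
E
```

```text
False [0.56140871 0.13468575 0.10179183]
0.013457167403154204 [-3.98203942  7.63201507  3.06177582] [ 2.03006367  1.17841399 -0.03707278]
0.01369368892791438 [-4.32584807  6.71812218  4.41060264] [ 2.05358492  1.20335253 -0.0295582 ] [ 9.79011647e-01 -2.03796070e-01  3.53468954e-04 -1.79764873e-03] [-8.98001600e-05  2.34552922e-03  1.03693564e-03] 5.2667
7.0667
```

View pics/z2.png

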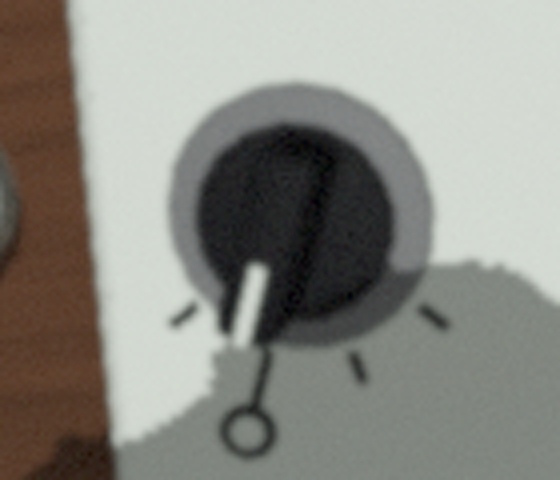

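The pointer line now lies parallel to the ring's line, at the third click. Next is the clamp.

```bash
python3 - <<'E'
from h import *
t=lambda dx,z: pw(-.028-dx,-.043,z)
env.grip(.056,80)
env.movep(t(0,.2),q(Y))
print(env.move_l(t(0,.100),feed=.1,stop_force=12))
env.grip(0,80); s=env.sense(); print(s["finger_gap"],s["wrist_force"],s["tool_pos"]-t(0,.1))
env.move_l(t(.0308,.100),feed=.03); s=env.sense(); print(s["finger_gap"],s["wrist_force"],s["tool_pos"]-t(.0308,.1),s["time_s"])
c=snap("wrist","w3",scale=1.42)
E
```

```text
False
0.026607694530662366 [-1.88637085  0.92233633  3.96324041] [0.00034544 0.00016319 0.00083705]
0.026941572647739 [ 7.62403097 -3.43230894  0.47216075] [0.0029794  0.00013981 0.00083225] 10.425
```

View pics/w3.png

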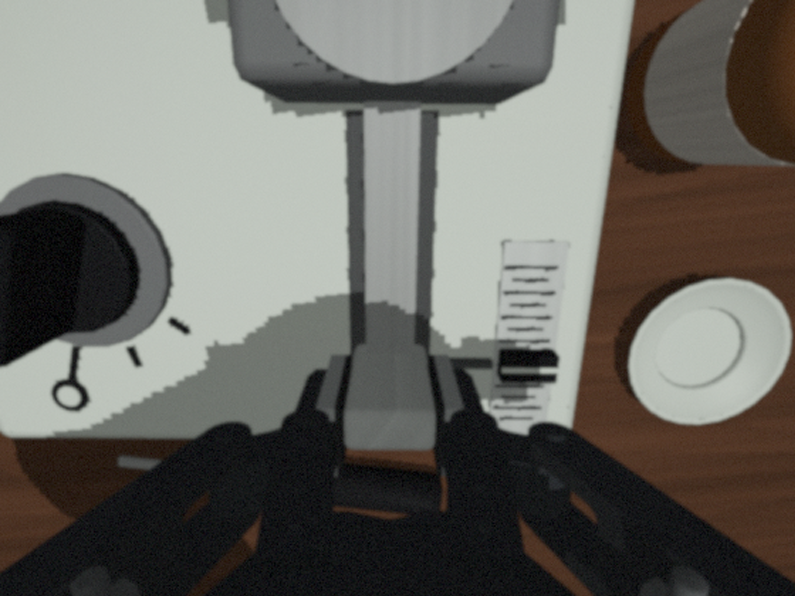

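The pointer tip is at (490,364) and the clip's line at (500..556, 368), so it is about 2–3 mm short, as the tool's lag also says. I'll correct and check.

```bash
python3 - <<'E'
from h import *
def gap(c,a,b):
    d=unproj(c,np.array(b)/1.42,.088)-unproj(c,np.array(a)/1.42,.087); return d[0]*np.cos(Y)+d[1]*np.sin(Y)
g=gap(load("w3"),(490,364),(500,368)); print("gap",g)
env.move_l(pw(-.028-.0308-.0026,-.043,.100),feed=.03); env.wait(.5)
s=env.sense(); print(s["finger_gap"],s["wrist_force"],s["tool_pos"]-pw(-.0588,-.043,.1),s["time_s"])
c=snap("wrist","w4"); im=c["img"][:,:,::-1]
cv2.imwrite("pics/z4.png",cv2.resize(im[215:305,300:420],None,fx=6,fy=6,interpolation=cv2.INTER_CUBIC))
E
```

```text
gap -0.001226049108001272
0.026916620486879848 [ 8.30456897 -2.85858019  1.28721512] [0.00054015 0.00044763 0.00086119] 11.225
```

View pics/z4.png

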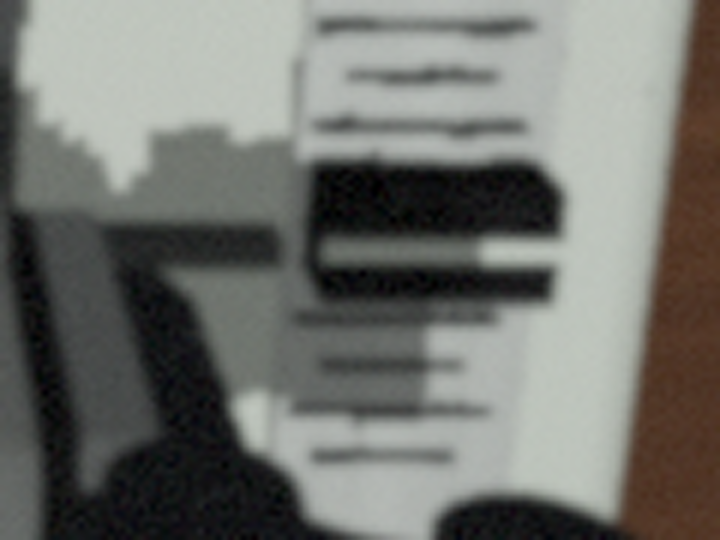

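The pointer (row 245) meets the clip's line (row 250) to within about 1 mm, and the grip is steady. Handing in.

```bash
python3 -c "
from h import *
print(env.close_job())"
```

```text
the job is handed in; nothing more can be done
None
```

I turned the selector to its third click (the ring line), then pulled the clamp slide out to within about 1 mm of the clip's white line; the gripper was still holding it there when I handed the job in.

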